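# Count along the tea rack and push the tin into the third gap

### The arm

A 6-joint arm with a two-finger parallel gripper is mounted at the origin on the work surface. World frame = base frame: x ahead of the robot, y to its left, z up, the work surface at z = 0. Lengths are in mm, angles in degrees, forces in N, time in s.
With the tool pointing down it reaches from about 275 to 875 mm from the base axis. Payload 12.5 kg.
Tool frame: the origin (TCP) lies midway between the tips of the shut fingers; the grasp point (between the pads) lies arm.grip_point_offset behind it (arm.grip_point_offset is the distance from the TCP to the grasp point, in mm); z points along the fingers, y is the direction in which the jaws open and shut (so a half turn about z gives the same grasp; the last joint's range is limited). The gripper opens to 85 mm and grips with 20 to 120 N. Pads are 22 mm wide; open, the fingers measure 114 mm over their backs; the gripper's body (76 mm by 85 mm) begins 54 mm behind the grasp point. The pads swing forward as they close: fully open they stand 13 mm farther back than shut.
Start: joints at [-73.774, 20.094, 94.641, -0, 65.266, -4.847], TCP at [197.778, -513.194, 231.29] pointing down, gripper open.
Joint ranges: [-157.81, 157.81], [-45, 120.19], [0.68, 151.7], [-89.99, 269.99], [4.06, 180], [-164.3, 164.3]. Speed limits (degrees/s): [127.2, 127.2, 159.86, 180, 180, 180].

### API

Orientations are given as [roll, pitch, yaw] about the fixed x, y, z axes, in that order (R = Rz(yaw) Ry(pitch) Rx(roll)).
In Python, from bench import state, cams, workorder, arm gives the robot as it stands.
- The arm moves only by the tool drive_tool, never from a script. Its arguments are lists of equal length, an entry for each row: "delta_pos": the shift along the tool's x, y, z normalised to -1 to 1, where 1 is 0.1 m, a list of three; "rotation": the turn, a rotation vector about the tool's x, y, z normalised to -1 to 1, where 1 is 180 degrees, a list of three; "hand": the opening, from -1 (shut) to 1 (fully open). In form: {"delta_pos": [[x, y, z], ...], "rotation": [[wx, wy, wz], ...], "hand": [hand, ...]}. A call has 1 to 5 rows; each row is the pose to reach, as a shift and turn from the pose commanded when the call began, along the tool's axes at that moment, turning the shorter way round; what a row does not reach only later rows make up. A row lasts 1/8 s, in which the tool goes at most 62.5 mm and 10.7 degrees, less where a joint would pass 70% of its speed; a pose out of reach is approached as far as the arm can. A call with a number of a shift or a turn outside -1 to 1 is refused whole. A call with a gripper value outside its range is refused whole. The fingers move at their own pace and stop on an object; "grip_force" is the grip in N (left out, the last holds). Time passes only in rows, so rows that repeat a pose let the fingers close. It gives the time, the measured TCP pose, the force and the opening at its end, in the units of the state.
- state(): the state, without advancing time (a new reading comes with each control period).
- cams.get_image(name): name is "side" or "top" or "wrist"; returns (picture, depth): 480x640x3 uint8, red, green, blue; 480x640 float32, mm along the optical axis (not along the pixel's ray), 0 where there is no reading.
- cams.calibration(name): a dict with "vfov" (degrees; the focal length in pixels is half the picture's height over the tangent of half this angle, whatever the lens; pixels are square), "cx", "cy" (the principal point, pixels), "rvec" (rotation vector, rad) and "tvec" (3), from world to camera coordinates, as OpenCV has them; the wrist camera has in their place "tool_from_camera" (4x4, takes a point from camera to tool coordinates, whose origin is the TCP and whose axes are the flange's). Camera axes: x right, y down, z forward; pixel columns grow to the right and rows downward; lengths in mm; the calibration is good to about 2 mm. A picture is of the moment at which its call begins: read the wrist's pose just before it. calibration takes no time and is no camera call.
- workorder.hand_in(): hands the job in, once; it reports no verdict.
Trained networks look in the newest picture that a camera, given by its name, has taken for a name from the list of things; names that differ only in an ending like _2 or _b are one class to them, and where a whole thing is asked for, a point or a joint stands for the part that bears it (a point fixed in the world has none). Each returns a list of dicts, best first, with "confidence" (0 to 1); they miss things now and then, are a little off and sometimes report something else, mostly with a low value. They report only what shows in the picture. A call takes as long as a camera call. They do not tell look-alikes from the thing itself.
- cams.trace(query, camera): "pixels" (480x640 bool, what is visible of it) and "rect" ([left, top, width, height] in pixels, round what is visible of it).
The state is a dict: "time": time; "joint_pos": joint angles; "joint_velocities": joint speeds; "joint_torque": joint torques, N m; "position": TCP position; "ee_rot": TCP orientation; "contact_force": force on the tool from outside, world axes, zero at the start; "moment": the same for the moment, N m; "opening": opening from 0.0 (shut) to 1.0 (fully open).
Only numpy, scipy, OpenCV 4.12 (cv2) and the standard library are available. Lean on these libraries where they do the work, as an engineer would, in place of code of your own. Each camera call takes 0.05 s, during which the arm holds its last target.

### The job

With the fingertips lightly touching the metal rail on top of the rack's back wall, count the gaps from the end where the paper cups stand: run along (or tap) the first, second and third rail sections in turn. Then push the small tea tin along the counter into that third gap until it is fully home against the back. Never lift the tin or knock it over, and leave the other things where they are.

Things in the scene. Friction and masses are not known exactly. Their poses are not given: they have to be found in the camera images.
- rack: Fixed black rack of six open-fronted, floorless bays. Origin: on the counter, mouth plane, mid-width. x points into the bays (away from the robot), y along the row to the robot's left, z up. Dividers 5 mm thick, 45 mm high, round-nosed, at y = 0, +-57, +-114, +-171 mm; bays 52 mm wide, centres at y = +-28.5, +-85.5, +-142.5 mm. Back wall face at x = 38 mm; the rail is on top, on a black deck.
- cups: Fixed dispenser with a tall stack of upside-down paper cups in a black open-fronted holder, 110 x 110 mm, 200 mm high, standing beyond one end of the rack, about 280 mm along the row from its middle (left end or right end varies). Origin: centre of its underside. The gaps are counted from this end.
- tin: Small round dark steel tea tin with a paper band, 40 mm across, 56 mm high, about 0.13 kg, upright on the counter between robot and rack. Origin: centre of its underside, z up. Fully home it touches the back wall: its axis is then at x = 18 mm in the rack's frame and its front stands 2 mm out of the mouth.
- canister: Loose steel canister with black knobbed lid, 88 mm across, 146 mm high, beyond the other end of the rack. Origin: centre of its underside. Bystander.
- mug: Loose white mug, 78 mm across, 92 mm high, with a handle, to one side of the work. Origin: centre of its underside. Bystander.
- creamer: Loose white bottle, 60 mm across, 150 mm high, to the other side of the work. Origin: centre of its underside. Bystander.
- carton: Loose small cardboard carton, 30 x 44 x 40 mm high, standing in the rack's leftmost bay (rack y = 142.5 mm). Origin: centre of its underside. Bystander.
- rail_1: Section of the flat rigid aluminium rail on the rack's back wall, behind the bay at rack y = 142.5 mm (rail_1..rail_6 run from rack +y to -y wherever the cups are). 22 mm deep, 49 mm long, 8 mm slits between sections. Origin: centre of its top face, 58 mm above the counter, 49 mm behind the mouth plane; axes as the rack's.
- rail_2: Section of the flat rigid aluminium rail on the rack's back wall, behind the bay at rack y = 85.5 mm (rail_1..rail_6 run from rack +y to -y wherever the cups are). 22 mm deep, 49 mm long, 8 mm slits between sections. Origin: centre of its top face, 58 mm above the counter, 49 mm behind the mouth plane; axes as the rack's.
- rail_3: Section of the flat rigid aluminium rail on the rack's back wall, behind the bay at rack y = 28.5 mm (rail_1..rail_6 run from rack +y to -y wherever the cups are). 22 mm deep, 49 mm long, 8 mm slits between sections. Origin: centre of its top face, 58 mm above the counter, 49 mm behind the mouth plane; axes as the rack's.
- rail_4: Section of the flat rigid aluminium rail on the rack's back wall, behind the bay at rack y = -28.5 mm (rail_1..rail_6 run from rack +y to -y wherever the cups are). 22 mm deep, 49 mm long, 8 mm slits between sections. Origin: centre of its top face, 58 mm above the counter, 49 mm behind the mouth plane; axes as the rack's.
- rail_5: Section of the flat rigid aluminium rail on the rack's back wall, behind the bay at rack y = -85.5 mm (rail_1..rail_6 run from rack +y to -y wherever the cups are). 22 mm deep, 49 mm long, 8 mm slits between sections. Origin: centre of its top face, 58 mm above the counter, 49 mm behind the mouth plane; axes as the rack's.
- rail_6: Section of the flat rigid aluminium rail on the rack's back wall, behind the bay at rack y = -142.5 mm (rail_1..rail_6 run from rack +y to -y wherever the cups are). 22 mm deep, 49 mm long, 8 mm slits between sections. Origin: centre of its top face, 58 mm above the counter, 49 mm behind the mouth plane; axes as the rack's.
There are look-alikes about, which are no part of the job. Of the things that look like the tin, the smaller one is meant.

How it is judged:
By the outcome, as a careful person would: the job done as asked, in the order asked, and still so for the second after the job is handed in, with the robot touching nothing.
It also fails if it takes over 72 s, if anything falls off the work surface, if the arm or the gripper's body presses on something with over 40 N, if the wrist force passes 120 N, or if a joint passes its speed limit or range.

## Working session

There is one attempt and no reset: what is moved stays moved. The work goes in short steps, Python scripts to look and compute and a tool call to move; the robot and the scene stay as the last step left them, time stands still between calls to the robot, and variables do not carry over. Pictures are saved under pics/ and viewed, and the job is handed in when it is done.

Besides the shell and the picture viewer there is one more tool, called after "Request:" by a JSON object that holds its "name" and its "arguments". drive_tool: Moves the arm, as the interface text tells. Scaled input: -1 to 1 covers 0.1 m each way for a shift and 180 degrees each way for a turn. Its arguments: {"type":"object","properties":{"delta_pos":{"type":"array","items":{"type":"array","items":{"type":"number","minimum":-1,"maximum":1}}},"rotation":{"type":"array","items":{"type":"array","items":{"type":"number","minimum":-1,"maximum":1}}},"hand":{"type":"array","items":{"type":"number"}},"grip_force":{"type":"number"}},"required":["delta_pos","rotation","hand"]}

```bash
ls; mkdir -p pics; python3 - <<'E'
from bench import state,cams,workorder,arm
import cv2
print(state()); print([a for a in dir(arm) if a[0]!='_'], arm.grip_point_offset)
for n in("top","side"):
    p,d=cams.get_image(n); cv2.imwrite(f"pics/{n}0.png",p[:,:,::-1]); print(cams.calibration(n))
print(cams.calibration("wrist"))
E
```

```text
pics
{'time': 0.0, 'joint_pos': array([-7.37747508e+01,  2.01276160e+01,  9.46784978e+01,  1.28725839e-03,
        6.52650650e+01, -4.84622749e+00]), 'joint_velocities': array([ 0.02170781, -0.03980913, -0.05464896,  0.02823456,  0.0145473 ,
        0.00817492]), 'joint_torque': array([ 2.29218340e-04, -5.06102479e+01, -2.91404182e+01, -6.55297094e-05,
        4.54046123e-03, -8.73851008e-06]), 'position': array([ 197.68456552, -512.87829694,  230.71681365]), 'ee_rot': array([-1.79929174e+02, -7.17762242e-03,  2.10709329e+01]), 'contact_force': array([ 0.9244599 , -0.35880681,  0.18049521]), 'moment': array([ 0.01384113, -0.0031043 , -0.01703947]), 'opening': 0.9998265070818424}
['MotionError', 'grip_point_offset'] 18.700000000000003
{'vfov': 51.45662047316426, 'cx': 321.98836157392293, 'cy': 233.94337209160972, 'rvec': array([ 2.14554   , -2.10881518,  0.19028695]), 'tvec': array([  12.53979372,  586.72265706, 1113.40347596])}
{'vfov': 56.69870464153816, 'cx': 327.8598186992052, 'cy': 233.9596966534268, 'rvec': array([ 0.58378032, -2.63294394,  1.23361342]), 'tvec': array([519.69886524, 193.19954399, 804.13466186])}
{'vfov': 61.850767131241696, 'cx': 320.08083139238295, 'cy': 237.4600293330784, 'tool_from_camera': array([[-7.82009000e-04, -9.54892757e-01, -2.96949847e-01,
         7.57207607e+01],
       [ 9.99999492e-01, -5.57997244e-04, -8.39135224e-04,
         4.36831693e-01],
       [ 6.35586951e-04, -2.96950352e-01,  9.54892708e-01,
        -1.41407460e+02],
       [ 0.00000000e+00,  0.00000000e+00,  0.00000000e+00,
         1.00000000e+00]])}
```

View pics/top0.png

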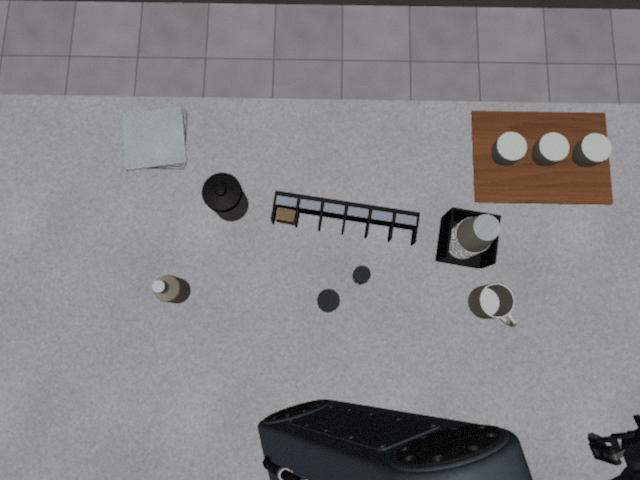

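View pics/side0.png

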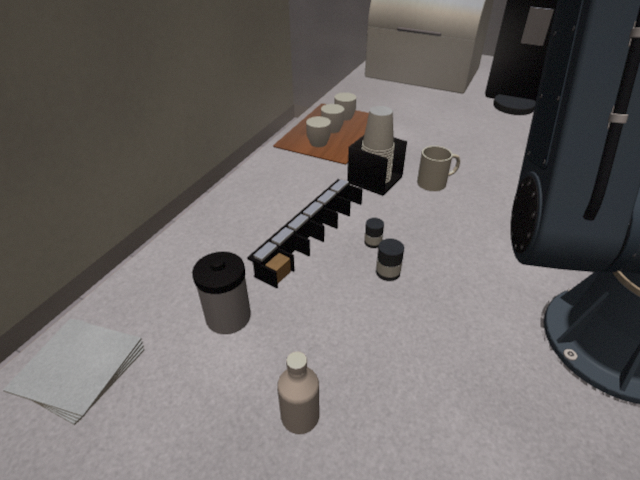

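Cups are at the right end (top view 470,238), so the count is rail_6, rail_5, rail_4 and the third gap is at rack y = −28.5. Tin candidates are the dark cylinders at top (361,274) / side (374,233), the smaller one, and at top (328,300) / side (390,260), the larger one. I choose the smaller and will check it in a crop along with the measurements.

```bash
cat > h.py <<'E'
from bench import state,cams,workorder,arm
import numpy as np,cv2
from scipy.spatial.transform import Rotation as R
def K(c):
    f=240/np.tan(np.radians(c['vfov']/2)); return f,c['cx'],c['cy']
def cloud(n,d,st=None):
    c=cams.calibration(n); f,cx,cy=K(c)
    v,u=np.mgrid[:480,:640]; P=np.stack([(u-cx)/f*d,(v-cy)/f*d,d],-1).astype(float)
    if n=="wrist":
        T=c['tool_from_camera']; P=P@T[:3,:3].T+T[:3,3]
        r=R.from_euler('xyz',st['ee_rot'],degrees=True).as_matrix()
        return P@r.T+st['position']
    r=R.from_rotvec(c['rvec']).as_matrix(); return (P-c['tvec'])@r
E
python3 - <<'E'
from h import *
for n in("top","side"):
    p,d=cams.get_image(n); W=cloud(n,d); 
    if n=="top": print("floor z",np.round(W[350,100:600:120],1), np.round(W[320,200:400:60],1))
    for q in["tin","rack","rail_1","rail_4","cups","mug","creamer","canister","carton"]:
        for r in cams.trace(q,n)[:6]:
            m=r['pixels']&(d>0); w=W[m]; 
            if len(w)<5: continue
            zt=np.percentile(w[:,2],95); t=w[w[:,2]>zt-6]
            print(n,q,round(r['confidence'],2),r['rect'],len(w),"ztop",round(zt,1),"topmid",np.round((t.min(0)+t.max(0))/2,1)[:2],"ext",np.round(np.ptp(t,0),0)[:2])
    np.savez(f"/tmp/{n}.npz",p=p,d=d,W=W)
    x,y=(361,285) if n=="top" else (382,245)
    cv2.imwrite(f"pics/crop_{n}.png",cv2.resize(p[y-60:y+60,x-80:x+80,::-1],None,fx=5,fy=5,interpolation=cv2.INTER_CUBIC))
E
```

```text
floor z [[ 3.099e+02  5.395e+02 -2.000e-01]
 [ 3.147e+02  2.580e+02 -1.900e+00]
 [ 3.197e+02 -2.420e+01  2.400e+00]
 [ 3.245e+02 -3.057e+02  2.000e+00]
 [ 3.292e+02 -5.892e+02 -1.600e+00]] [[ 3.833e+02  3.086e+02  6.000e-01]
 [ 3.858e+02  1.662e+02  1.200e+00]
 [ 3.882e+02  2.390e+01  3.400e+00]
 [ 3.907e+02 -1.185e+02 -2.000e-01]]
top tin 0.69 [319.1, 287.7, 20.0, 25.0] 391 ztop 76.1 topmid [432.3   7.7] ext [49. 47.]
top tin 0.6 [352.6, 266.2, 17.1, 19.0] 250 ztop 59.4 topmid [496.  -68.6] ext [37. 37.]
top tin 0.2 [152.1, 275.2, 35.8, 23.9] 847 ztop 150.7 topmid [452.8 365.7] ext [28. 25.]
top rack 0.69 [268.7, 189.2, 149.7, 55.1] 2936 ztop 60.8 topmid [645.3 -30. ] ext [ 66. 335.]
top rail_1 0.64 [345.8, 206.3, 20.2, 10.9] 192 ztop 62.2 topmid [641.3 -58.7] ext [24. 47.]
top rail_1 0.57 [373.1, 210.2, 17.7, 13.6] 196 ztop 62.1 topmid [ 632.5 -115. ] ext [24. 47.]
top rail_1 0.56 [324.2, 202.0, 20.5, 12.1] 199 ztop 61.3 topmid [649.   -2.2] ext [27. 47.]
top rail_1 0.53 [394.6, 216.8, 19.9, 7.9] 212 ztop 62.4 topmid [ 625.3 -170.8] ext [26. 47.]
top rail_1 0.47 [299.0, 198.9, 22.2
[... 2718 characters left out ...]
p 61.0 topmid [653.8  54.9] ext [27. 52.]
side cups 0.74 [348.6, 106.8, 61.4, 86.7] 3552 ztop 199.5 topmid [ 576.1 -308.4] ext [55. 56.]
side cups 0.25 [263.7, 256.8, 26.0, 23.6] 370 ztop 42.9 topmid [633.1 117.6] ext [34. 50.]
side mug 0.75 [417.6, 145.9, 43.3, 46.4] 1402 ztop 92.6 topmid [ 435.4 -361.7] ext [76. 81.]
side creamer 0.8 [278.6, 351.3, 37.7, 83.2] 2674 ztop 151.3 topmid [450.1 368.2] ext [27. 28.]
side creamer 0.5 [334.7, 178.8, 14.7, 11.2] 124 ztop 61.2 topmid [ 621.4 -169.1] ext [26. 50.]
side canister 0.56 [191.3, 252.6, 56.4, 81.9] 3732 ztop 134.3 topmid [663.6 251. ] ext [86. 87.]
side carton 0.76 [263.9, 254.2, 25.9, 25.2] 339 ztop 42.8 topmid [632.7 114.9] ext [33. 44.]
```

View pics/crop_side.png

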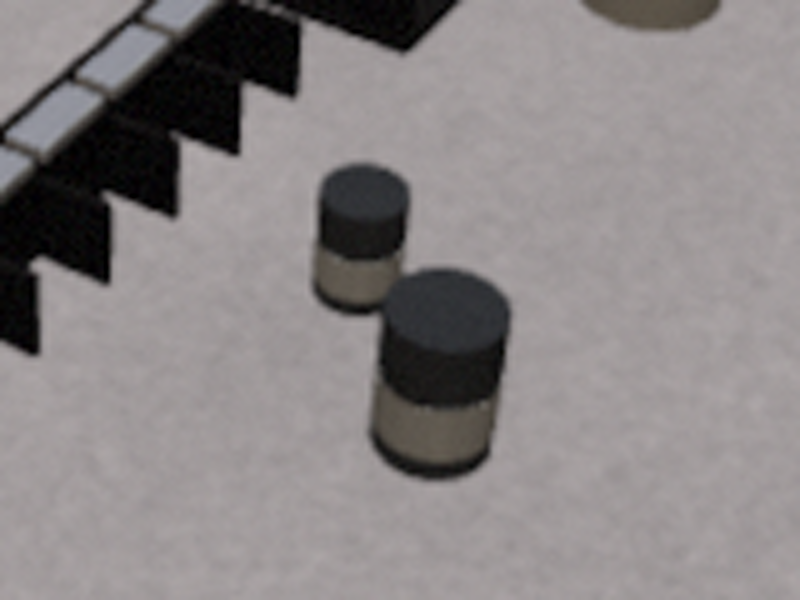

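```bash
cat >> h.py <<'E'
def go(pos,yaw=-7.7,pr=True):
    s=state(); r0=R.from_euler('xyz',s['ee_rot'],degrees=True); r1=R.from_euler('xyz',[180,0,yaw],degrees=True)
    d=r0.inv().apply(np.array(pos)-s['position'])/100; w=(r0.inv()*r1).as_rotvec()/np.pi
    print("t",round(s['time'],2),"pos",np.round(s['position'],1),"rpy",np.round(s['ee_rot'],2),"F",np.round(s['contact_force'],1),"-> dpos",np.round(d,3),"rot",np.round(w,4))
E
python3 -c "
from h import *
go([380,-150,231])"
```

```text
t 1.1 pos [ 197.8 -513.2  231.3] rpy [-180.      0.     21.07] F [-0.5  0.4 -0.3] -> dpos [ 3.006e+00 -2.734e+00  3.000e-03] rot [-0.      0.      0.1598]
```

The side crop shows both tins. The smaller one, at crop (362,235) and nearer the rack, is the target; the larger look-alike is at (440,370).

Request:
{"name": "drive_tool", "arguments": {"delta_pos": [[0.4, -0.4, 0], [0.9, -0.9, 0], [1, -1, 0], [1, -1, 0]], "rotation": [[0, 0, 0.05], [0, 0, 0.1], [0, 0, 0.16], [0, 0, 0.16]], "hand": [-1, -1, -1, -1]}}

```text
time: 1.6
position: [255.7, -383.1, 231.6]
ee_rot: [180.0, -0.0, -7.6]
contact_force: [1.7, -1.4, -0.9]
opening: 0.144
```

```bash
python3 -c "
from h import *
go([400,-120,231])"
```

```text
t 1.6 pos [ 255.7 -383.1  231.6] rpy [ 1.7998e+02 -2.0000e-02 -7.6100e+00] F [ 1.7 -1.4 -0.9] -> dpos [ 1.082 -2.799  0.005] rot [ 0.0001 -0.0001  0.0005]
```

Request:
{"name": "drive_tool", "arguments": {"delta_pos": [[0.4, -0.6, 0], [0.6, -1, 0], [0.6, -1, 0]], "rotation": [[0, 0, 0], [0, 0, 0], [0, 0, 0]], "hand": [-1, -1, -1]}}

```text
time: 1.98
position: [329.3, -291.8, 231.4]
ee_rot: [-180.0, -0.0, -7.3]
contact_force: [-0.5, 0.2, -1.0]
opening: 0.001
```

Request:
{"name": "drive_tool", "arguments": {"delta_pos": [[0.5, -0.4, 0], [1, -0.8, 0], [1, -0.8, 0]], "rotation": [[0, 0, 0], [0, 0, 0], [0, 0, 0]], "hand": [-1, -1, -1]}}

```text
time: 2.35
position: [440.1, -226.8, 231.0]
ee_rot: [180.0, -0.0, -7.4]
contact_force: [-0.8, -0.1, -0.4]
opening: 0.0
```

```bash
python3 - <<'E'
from h import *
import time
for _ in range(1):
    s=state(); p,d=cams.get_image("wrist"); cv2.imwrite("pics/w1.png",p[:,:,::-1]); W=cloud("wrist",d,s)
    for q in["rail_1","tin"]:
        for r in cams.trace(q,"wrist")[:7]:
            m=r['pixels']&(d>0); w=W[m]; zt=np.percentile(w[:,2],90); t=w[w[:,2]>zt-6]
            rect=cv2.minAreaRect(t[:,:2].astype(np.float32))
            print(q,round(r['confidence'],2),r['rect'],"zmed",round(np.median(t[:,2]),1),rect, np.round(t[:,:2].mean(0),1))
go([624,-170,100])
E
```

```text
tin 0.9 [0.8, 217.5, 106.7, 75.7] zmed 71.1 ((431.4550476074219, 7.545598983764648), (51.25762176513672, 51.19008255004883), 78.32575225830078) [432.1   6.1]
tin 0.74 [88.5, 140.6, 77.9, 57.6] zmed 54.8 ((492.8424987792969, -68.80831909179688), (39.50287628173828, 39.75096130371094), 63.2020263671875) [493.3 -69.7]
t 2.5 pos [ 437.2 -228.3  231. ] rpy [ 1.7999e+02  4.0000e-02 -7.6700e+00] F [-1.   0.2 -0.3] -> dpos [ 1.774 -0.827  1.309] rot [0.     0.0002 0.0001]
```

View pics/w1.png

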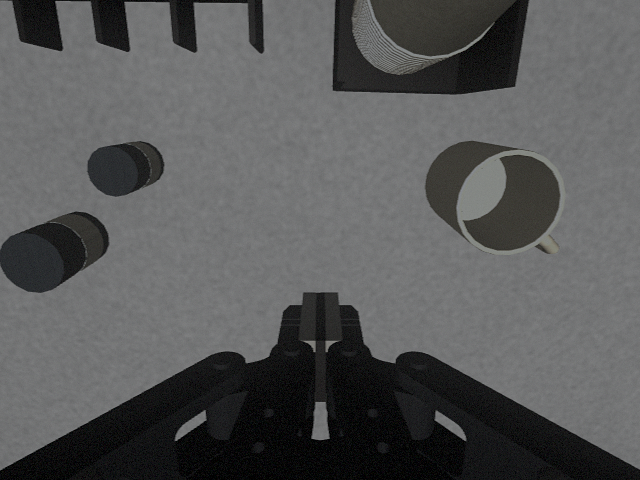

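The wrist view shows the small tin's lid at (117,170), the big tin at (45,255), the mug at (495,195), and the cup holder at the upper right. Next I move closer to the rail.

Request:
{"name": "drive_tool", "arguments": {"delta_pos": [[0.4, -0.5, 0], [0.8, -0.9, 0], [0.8, -0.9, 0]], "rotation": [[0, 0, 0], [0, 0, 0], [0, 0, 0]], "hand": [-1, -1, -1]}}

```text
time: 2.88
position: [530.3, -148.4, 231.1]
ee_rot: [-180.0, -0.0, -7.6]
contact_force: [-0.7, -0.3, -0.3]
opening: -0.005
```

```bash
python3 - <<'E'
from h import *
s=state(); p,d=cams.get_image("wrist"); cv2.imwrite("pics/w2.png",p[:,:,::-1]); W=cloud("wrist",d,s)
for r in cams.trace("rail_1","wrist")[:7]:
            m=r['pixels']&(d>0); w=W[m]; zt=np.percentile(w[:,2],90); t=w[w[:,2]>zt-6]
            rect=cv2.minAreaRect(t[:,:2].astype(np.float32))
            print(round(r['confidence'],2),r['rect'],"zmed",round(np.median(t[:,2]),1),rect, np.round(t[:,:2].mean(0),1))
go([624,-170,100])
E
```

```text
0.86 [147.9, 70.9, 65.1, 31.9] zmed 56.8 ((638.3602905273438, -59.540916442871094), (48.646240234375, 21.608659744262695), 81.9250717163086) [638.4 -60.3]
0.8 [299.4, 69.8, 68.3, 34.2] zmed 56.8 ((622.5621337890625, -171.87664794921875), (48.64779281616211, 21.703712463378906), 82.31812286376953) [ 622.6 -171.7]
0.69 [68.6, 69.4, 73.6, 33.4] zmed 56.7 ((646.55029296875, -2.900636672973633), (49.594425201416016, 21.574357986450195), 82.41191101074219) [646.4  -3.7]
0.63 [222.2, 68.7, 69.8, 35.7] zmed 56.7 ((630.8226318359375, -115.40619659423828), (49.04570388793945, 21.67892837524414), 82.34608459472656) [ 630.8 -115.6]
0.6 [0.0, 66.3, 66.1, 33.8] zmed 56.8 ((654.3334350585938, 52.06603240966797), (47.42156219482422, 21.963886260986328), 81.4820785522461) [653.9  50. ]
t 2.98 pos [ 528.4 -149.9  231.1] rpy [ 1.7999e+02  4.0000e-02 -7.7300e+00] F [-0.4 -0.7 -0.2] -> dpos [0.975 0.07  1.31 ] rot [ 0.0001  0.0002 -0.0002]
```

View pics/w2.png

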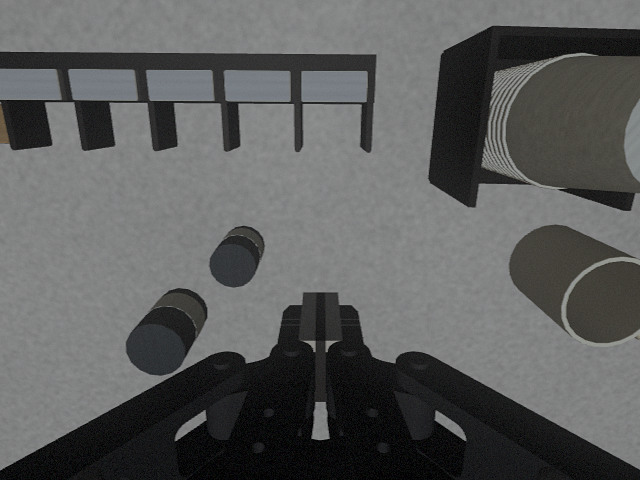

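The wrist view shows all rail sections clearly: rail_6 at (334,87), rail_5 at (257,86), rail_4 at (181,86). World positions come out as about (622.6,−171.9), (630.8,−115.4) and (638.4,−59.5).

Request:
{"name": "drive_tool", "arguments": {"delta_pos": [[0.5, 0.05, 0.1], [0.96, 0.09, 0.3], [0.96, 0.09, 0.8], [0.96, 0.09, 1], [0.96, 0.09, 1]], "rotation": [[0, 0, 0], [0, 0, 0], [0, 0, 0], [0, 0, 0], [0, 0, 0]], "hand": [-1, -1, -1, -1, -1]}}

```text
time: 3.6
position: [621.9, -171.4, 130.9]
ee_rot: [-180.0, 0.1, -7.8]
contact_force: [0.1, -1.0, 0.9]
opening: -0.001
```

```bash
python3 - <<'E'
from h import *
go([622.6,-171.9,61],-8)
E
```

```text
t 3.6 pos [ 621.9 -171.4  130.9] rpy [-1.7998e+02  1.2000e-01 -7.8000e+00] F [ 0.1 -1.   0.9] -> dpos [0.009 0.004 0.699] rot [-0.0001  0.0007  0.0011]
```

Request:
{"name": "drive_tool", "arguments": {"delta_pos": [[0.01, 0, 0.4], [0.01, 0, 0.62], [0.01, 0, 0.66], [0.01, 0, 0.68], [0.01, 0, 0.69]], "rotation": [[0, 0, 0.001], [0, 0, 0.001], [0, 0, 0.001], [0, 0, 0.001], [0, 0, 0.001]], "hand": [-1, -1, -1, -1, -1]}}

```text
time: 4.22
position: [624.8, -171.0, 63.9]
ee_rot: [180.0, -0.1, -7.9]
contact_force: [0.2, 0.3, -0.5]
opening: 0.003
```

Request:
{"name": "drive_tool", "arguments": {"delta_pos": [[0, 0, 0.007], [0, 0, 0.014], [0, 0, 0.021], [0, 0, 0.021]], "rotation": [[0, 0, 0], [0, 0, 0], [0, 0, 0], [0, 0, 0]], "hand": [-1, -1, -1, -1]}}

```text
time: 4.72
position: [624.1, -170.6, 60.1]
ee_rot: [-180.0, 0.0, -7.9]
contact_force: [-0.1, 0.4, -0.5]
opening: 0.003
```

Request:
{"name": "drive_tool", "arguments": {"delta_pos": [[0, 0, 0.006], [0, 0, 0.012], [0, 0, 0.012]], "rotation": [[0, 0, 0], [0, 0, 0], [0, 0, 0]], "hand": [-1, -1, -1]}}

```text
time: 5.1
position: [624.1, -170.6, 58.9]
ee_rot: [-180.0, 0.0, -7.9]
contact_force: [0.3, -0.7, -0.2]
opening: -0.001
```

Request:
{"name": "drive_tool", "arguments": {"delta_pos": [[0, 0, 0.006], [0, 0, 0.01], [0, 0, 0.01]], "rotation": [[0, 0, 0], [0, 0, 0], [0, 0, 0]], "hand": [-1, -1, -1]}}

```text
time: 5.48
position: [624.2, -170.6, 58.1]
ee_rot: [180.0, 0.0, -7.9]
contact_force: [-0.8, -0.7, 0.9]
opening: -0.001
```

Request:
{"name": "drive_tool", "arguments": {"delta_pos": [[0, 0, 0.005], [0, 0, 0.005]], "rotation": [[0, 0, 0], [0, 0, 0]], "hand": [-1, -1]}}

```text
time: 5.72
position: [624.2, -170.6, 58.1]
ee_rot: [180.0, -0.0, -7.9]
contact_force: [-3.0, 1.1, 7.5]
opening: 0.003
```

Touch on rail_6 at 7.5 N, tip at z 58.1. Now tapping rail_5.

Request:
{"name": "drive_tool", "arguments": {"delta_pos": [[0, 0, -0.06], [0, -0.3, -0.06], [0, -0.57, -0.06], [0, -0.57, -0.03], [0, -0.57, -0.015]], "rotation": [[0, 0, 0], [0, 0, 0], [0, 0, 0], [0, 0, 0], [0, 0, 0]], "hand": [-1, -1, -1, -1, -1]}}

```text
time: 6.35
position: [631.9, -114.7, 58.8]
ee_rot: [180.0, 0.0, -7.9]
contact_force: [0.2, -0.2, -0.4]
opening: 0.001
```

Request:
{"name": "drive_tool", "arguments": {"delta_pos": [[0, 0, 0.005], [0, 0, 0.01], [0, 0, 0.014], [0, 0, 0.014]], "rotation": [[0, 0, 0], [0, 0, 0], [0, 0, 0], [0, 0, 0]], "hand": [-1, -1, -1, -1]}}

```text
time: 6.85
position: [632.0, -114.9, 58.1]
ee_rot: [180.0, -0.0, -7.9]
contact_force: [-3.3, -2.9, 5.1]
opening: 0.004
```

Touch on rail_5 at about 5 N. Now rail_4, the third.

Request:
{"name": "drive_tool", "arguments": {"delta_pos": [[0, 0, -0.06], [0, -0.3, -0.06], [0, -0.57, -0.06], [0, -0.57, -0.03], [0, -0.57, -0.015]], "rotation": [[0, 0, 0], [0, 0, 0], [0, 0, 0], [0, 0, 0], [0, 0, 0]], "hand": [-1, -1, -1, -1, -1]}}

```text
time: 7.48
position: [639.7, -58.2, 58.9]
ee_rot: [180.0, 0.0, -7.9]
contact_force: [0.5, -0.7, -0.6]
opening: 0.006
```

Request:
{"name": "drive_tool", "arguments": {"delta_pos": [[0, 0, 0.005], [0, 0, 0.01], [0, 0, 0.014], [0, 0, 0.014]], "rotation": [[0, 0, 0], [0, 0, 0], [0, 0, 0], [0, 0, 0]], "hand": [-1, -1, -1, -1]}}

```text
time: 7.98
position: [639.9, -58.3, 58.1]
ee_rot: [180.0, -0.0, -7.9]
contact_force: [-2.1, -3.8, 4.8]
opening: 0.001
```

All three sections have been touched in order: 7.5, 5 and 5 N, z 58.1 each. Next I retreat and move behind the tin.

Request:
{"name": "drive_tool", "arguments": {"delta_pos": [[0, 0, -0.2], [-0.4, 0, -0.5], [-1, 0, -0.5], [-1, 0, -0.5]], "rotation": [[0, 0, 0], [0, 0, 0], [0, 0, 0], [0, 0, 0]], "hand": [-1, -1, -0.62, -0.62]}}

```text
time: 8.48
position: [536.8, -43.0, 108.2]
ee_rot: [-180.0, 0.2, -7.9]
contact_force: [1.4, 0.3, 0.2]
opening: 0.187
```

```bash
python3 - <<'E'
from h import *
go([446.3,-87.2,105],21.5)
E
```

```text
t 8.47 pos [536.8 -43.  108.2] rpy [-179.98    0.2    -7.9 ] F [1.4 0.3 0.2] -> dpos [-0.835  0.562  0.035] rot [-0.0004  0.001  -0.1633]
```

Request:
{"name": "drive_tool", "arguments": {"delta_pos": [[-0.4, 0.28, 0], [-0.84, 0.56, 0], [-0.84, 0.56, 0], [-0.84, 0.56, 0]], "rotation": [[0, 0, -0.05], [0, 0, -0.1], [0, 0, -0.163], [0, 0, -0.163]], "hand": [-0.62, -0.62, -0.62, -0.62]}}

```text
time: 8.98
position: [451.0, -88.3, 108.7]
ee_rot: [179.9, -0.1, 21.4]
contact_force: [0.7, -0.8, -0.5]
opening: 0.188
```

```bash
python3 - <<'E'
from h import *
s=state(); p,d=cams.get_image("wrist"); cv2.imwrite("pics/w3.png",p[:,:,::-1]); W=cloud("wrist",d,s)
for r in cams.trace("tin","wrist")[:7]:
            m=r['pixels']&(d>0); w=W[m]; zt=np.percentile(w[:,2],90); t=w[w[:,2]>zt-5]
            rect=cv2.minAreaRect(t[:,:2].astype(np.float32))
            print(round(r['confidence'],2),r['rect'],"zmed",round(np.median(t[:,2]),1),rect)
print(s['opening'])
go([446.3,-87.2,10],21.5)
E
```

```text
0.87 [59.0, 171.2, 146.4, 123.6] zmed 71.1 ((431.100830078125, 7.939701080322266), (50.783782958984375, 51.51300811767578), 30.867198944091797)
0.18817809199030178
t 9.07 pos [451.  -87.9 108.3] rpy [ 1.7995e+02 -7.0000e-02  2.1230e+01] F [-0.9  0.  -0.7] -> dpos [-0.042 -0.024  0.983] rot [ 0.0003 -0.0004 -0.0015]
```

View pics/w3.png

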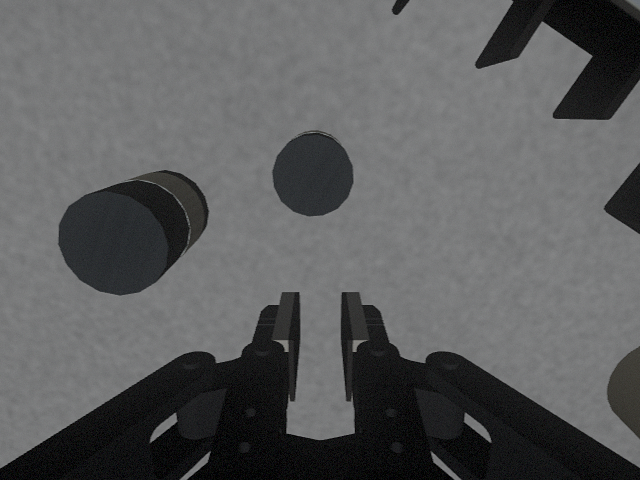

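The wrist view shows the small tin's lid at (313,174), straight ahead of the fork and about 3 mm to its left. The big tin is at (115,240), out of the way. Lowering behind the tin.

Request:
{"name": "drive_tool", "arguments": {"delta_pos": [[-0.05, -0.03, 0.4], [-0.05, -0.03, 0.7], [-0.05, -0.03, 0.9], [-0.05, -0.03, 0.98], [-0.05, -0.03, 0.98]], "rotation": [[0, 0, 0], [0, 0, 0], [0, 0, 0], [0, 0, 0], [0, 0, 0]], "hand": [-0.62, -0.62, -0.62, -0.62, -0.62]}}

```text
time: 9.7
position: [444.4, -86.8, 9.7]
ee_rot: [-180.0, 0.0, 21.4]
contact_force: [0.0, -0.0, 0.3]
opening: 0.19
```

```bash
python3 - <<'E'
from h import *
go([521.1,-57.7,10],21.5)
E
```

```text
t 9.7 pos [444.4 -86.8   9.7] rpy [-1.7999e+02  1.0000e-02  2.1370e+01] F [ 0.  -0.   0.3] -> dpos [ 0.82   0.009 -0.003] rot [-0.0001  0.0001 -0.0007]
```

Request:
{"name": "drive_tool", "arguments": {"delta_pos": [[0.09, 0, 0], [0.15, 0, 0], [0.2, 0, 0], [0.25, 0, 0], [0.3, 0, 0]], "rotation": [[0, 0, 0], [0, 0, 0], [0, 0, 0], [0, 0, 0], [0, 0, 0]], "hand": [-0.62, -0.62, -0.62, -0.62, -0.62]}}

```text
time: 10.32
position: [472.1, -75.8, 9.7]
ee_rot: [-180.0, 0.0, 21.4]
contact_force: [-2.3, -0.1, 2.2]
opening: 0.192
```

Request:
{"name": "drive_tool", "arguments": {"delta_pos": [[0.06, 0, 0], [0.11, 0, 0], [0.16, 0, 0], [0.2, 0, 0], [0.2, 0, 0]], "rotation": [[0, 0, 0], [0, 0, 0], [0, 0, 0], [0, 0, 0], [0, 0, 0]], "hand": [-0.62, -0.62, -0.62, -0.62, -0.62]}}

```text
time: 10.95
position: [491.0, -68.5, 9.7]
ee_rot: [180.0, -0.0, 21.4]
contact_force: [0.2, 0.3, -0.6]
opening: 0.193
```

```bash
cat > loc.py <<'E'
from h import *
import sys
s=state(); p,d=cams.get_image("wrist"); cv2.imwrite(sys.argv[1],p[:,:,::-1]); W=cloud("wrist",d,s)
rs=cams.trace("tin","wrist")
for r in rs[:4]:
    m=r['pixels']&(d>0); w=W[m]; zt=np.percentile(w[:,2],90); t=w[w[:,2]>zt-5]
    rect=cv2.minAreaRect(t[:,:2].astype(np.float32))
    print("tin",round(r['confidence'],2),r['rect'],"zmed",round(np.median(t[:,2]),1),np.round(rect[0],1),np.round(rect[1],1))
for r in cams.trace("rail_1","wrist")[:7]:
    m=r['pixels']&(d>0); w=W[m]; t=w[w[:,2]>np.percentile(w[:,2],90)-6]
    rect=cv2.minAreaRect(t[:,:2].astype(np.float32))
    print("rail",round(r['confidence'],2),r['rect'],np.round(np.median(t[:,2]),1),np.round(rect[0],1),np.round(rect[1],1),round(rect[2],1))
go([521.1,-57.7,10],21.5)
E
python3 loc.py pics/w4.png
```

```text
tin 0.89 [0.0, 308.8, 165.1, 159.9] zmed 62.3 [466.   -5.2] [15.6 42.8]
tin 0.66 [247.8, 188.6, 146.8, 178.3] zmed 54.8 [518.5 -58.2] [40.2 39.6]
t 11.1 pos [490.7 -68.6   9.7] rpy [ 1.7999e+02 -1.0000e-02  2.1430e+01] F [-0.3 -0.1  0. ] -> dpos [ 0.323  0.009 -0.003] rot [ 0.     -0.0001 -0.0004]
```

View pics/w4.png

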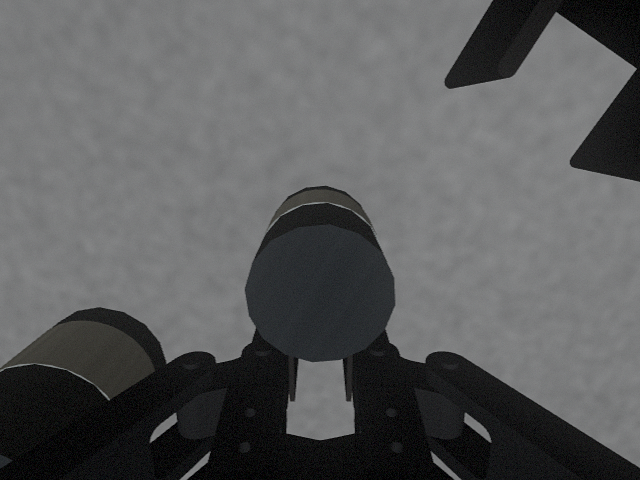

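The tin stands upright, cradled by the fork, with its lid at (320,290) and centre at (518.5,−58.2). About 31 mm more reaches the bay centreline.

Request:
{"name": "drive_tool", "arguments": {"delta_pos": [[0.06, 0, 0], [0.13, 0, 0], [0.2, 0, 0], [0.26, 0, 0], [0.31, 0, 0]], "rotation": [[0, 0, 0], [0, 0, 0], [0, 0, 0], [0, 0, 0], [0, 0, 0]], "hand": [-0.62, -0.62, -0.62, -0.62, -0.62]}}

```text
time: 11.72
position: [519.9, -57.1, 9.7]
ee_rot: [-180.0, 0.0, 21.4]
contact_force: [-0.9, -0.7, 0.2]
opening: 0.189
```

Request:
{"name": "drive_tool", "arguments": {"delta_pos": [[0, 0, 0], [-0.2, 0, 0], [-0.4, 0, 0], [-0.4, 0, -0.4], [-0.4, 0, -0.8]], "rotation": [[0, 0, 0], [0, 0, 0], [0, 0, 0], [0, 0, 0], [0, 0, 0]], "hand": [-0.62, -0.62, -0.62, -0.62, -0.62]}}

```text
time: 12.35
position: [481.9, -72.0, 90.6]
ee_rot: [-180.0, 0.0, 21.4]
contact_force: [0.9, 0.1, 0.1]
opening: 0.188
```

```bash
python3 loc.py pics/w5.png
```

```text
tin 0.71 [274.5, 77.0, 95.7, 98.1] zmed 54.8 [547.5 -46.8] [39.1 39.2]
tin 0.59 [58.4, 232.3, 153.0, 148.5] zmed 71.1 [431.2   7.9] [50.7 51.8]
rail 0.81 [600.6, 7.7, 35.2, 74.4] 56.0 [ 620.4 -151. ] [28.4 14.6] 35.1
rail 0.8 [519.5, 0.0, 108.4, 49.5] 56.5 [ 620.7 -124.5] [15.9 39.8] 20.0
rail 0.22 [620.5, 414.4, 19.5, 51.3] 11.1 [ 425.3 -327.9] [24.5  3.9] 15.3
t 12.5 pos [483.3 -72.2  91.3] rpy [179.87  -0.19  21.43] F [-0.7 -0.4 -1.5] -> dpos [0.402 0.001 0.814] rot [ 0.0007 -0.001  -0.0004]
```

View pics/w5.png

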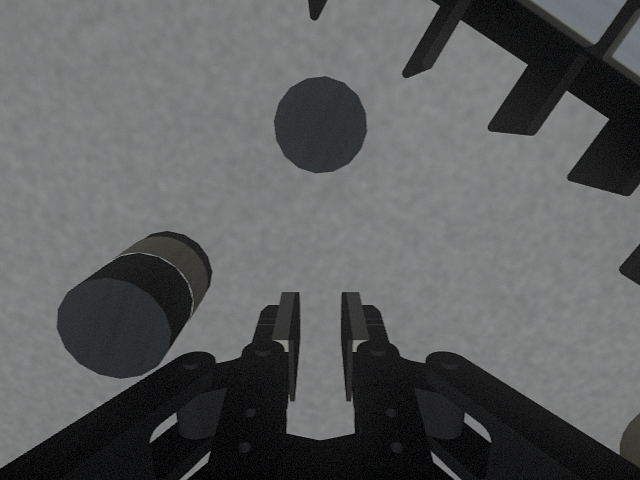

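The tin is upright at (547.5,−46.8), on the bay centreline within about 1 mm. Now I realign the fork with the bay behind it.

```bash
python3 -c "
from h import *
go([496,-39.6,91],-8)"
```

```text
t 12.5 pos [483.3 -72.2  91.3] rpy [179.87  -0.19  21.43] F [-0.7 -0.4 -1.5] -> dpos [ 0.237 -0.257  0.003] rot [ 0.0004 -0.0012  0.1635]
```

Request:
{"name": "drive_tool", "arguments": {"delta_pos": [[0.1, -0.1, 0], [0.24, -0.26, 0], [0.24, -0.26, 0], [0.24, -0.26, 0]], "rotation": [[0, 0, 0.05], [0, 0, 0.11], [0, 0, 0.163], [0, 0, 0.163]], "hand": [-0.62, -0.62, -0.62, -0.62]}}

```text
time: 13.0
position: [494.6, -38.7, 88.7]
ee_rot: [-180.0, 0.1, -7.8]
contact_force: [-0.8, 0.7, -0.3]
opening: 0.189
```

```bash
python3 loc.py pics/w6.png;  python3 -c "
from h import *
go([496,-39.6,10],-8)"
```

```text
tin 0.86 [215.5, 311.7, 85.2, 124.7] zmed 70.9 [463.2 -21.7] [12.1 82.4]
tin 0.6 [278.1, 119.2, 90.5, 94.0] zmed 54.8 [547.3 -46.7] [39.1 39. ]
t 13.15 pos [494.9 -39.1  89.2] rpy [-1.80e+02  4.00e-02 -7.73e+00] F [-0.8  0.3  0.4] -> dpos [0.286 0.149 0.792] rot [-1.000e-04  2.000e-04 -1.624e-01]
t 13.15 pos [494.9 -39.1  89.2] rpy [-1.80e+02  4.00e-02 -7.73e+00] F [-0.8  0.3  0.4] -> dpos [0.013 0.004 0.792] rot [-0.      0.0002  0.0015]
```

View pics/w6.png

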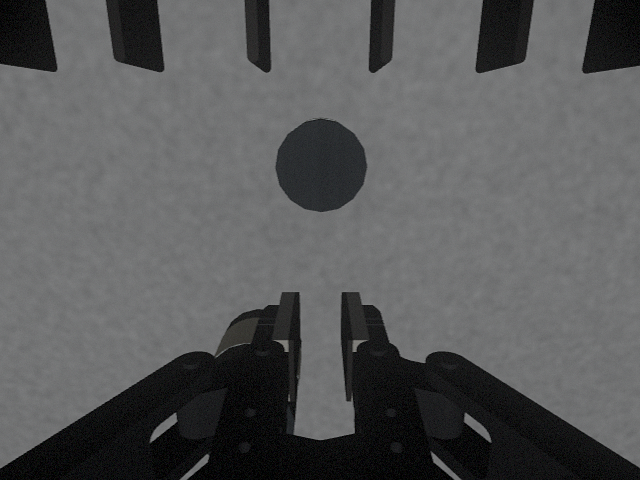

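The fork, the tin at (321,166) and the bay between the dividers at (258,70) and (380,70) line up. Descending and pushing.

Request:
{"name": "drive_tool", "arguments": {"delta_pos": [[0.01, 0, 0.3], [0.01, 0, 0.6], [0.01, 0, 0.75], [0.01, 0, 0.79], [0.01, 0, 0.79]], "rotation": [[0, 0, 0.001], [0, 0, 0.001], [0, 0, 0.001], [0, 0, 0.001], [0, 0, 0.001]], "hand": [-0.62, -0.62, -0.62, -0.62, -0.62]}}

```text
time: 13.78
position: [496.5, -39.2, 11.1]
ee_rot: [-180.0, -0.0, -8.1]
contact_force: [0.4, 0.4, 0.2]
opening: 0.19
```

Request:
{"name": "drive_tool", "arguments": {"delta_pos": [[0.1, 0, 0], [0.18, 0, 0], [0.24, 0, 0], [0.3, 0, 0], [0.36, 0, 0]], "rotation": [[0, 0, 0], [0, 0, 0], [0, 0, 0], [0, 0, 0], [0, 0, 0]], "hand": [-0.62, -0.62, -0.62, -0.62, -0.62]}}

```text
time: 14.4
position: [532.0, -44.1, 10.7]
ee_rot: [-180.0, 0.0, -8.1]
contact_force: [-2.5, 0.4, 2.1]
opening: 0.187
```

```bash
python3 loc.py pics/w7.png;  python3 -c "
from h import *
go([578.3,-51.1,10],-8)"
```

```text
tin 0.74 [247.4, 187.0, 149.4, 176.7] zmed 54.9 [560.8 -48.6] [40.2 39.4]
rail 0.88 [0.0, 0.0, 174.2, 18.4] 56.0 [636.   -6.4] [39.   3.4] 83.7
rail 0.69 [203.6, 0.0, 226.3, 16.5] 56.1 [628.8 -57.2] [49.   2.7] 81.8
rail 0.66 [461.3, 0.0, 177.2, 15.5] 56.0 [ 621.4 -108.6] [40.4  3.3] 80.0
t 14.55 pos [532.2 -44.2  10.7] rpy [ 1.80e+02 -3.00e-02 -8.09e+00] F [-1.  -0.2 -0.6] -> dpos [-0.09   0.149  0.007] rot [ 1.000e-04 -2.000e-04 -1.644e-01]
t 14.55 pos [532.2 -44.2  10.7] rpy [ 1.80e+02 -3.00e-02 -8.09e+00] F [-1.  -0.2 -0.6] -> dpos [0.467 0.003 0.007] rot [ 0.     -0.0002 -0.0005]
```

View pics/w7.png

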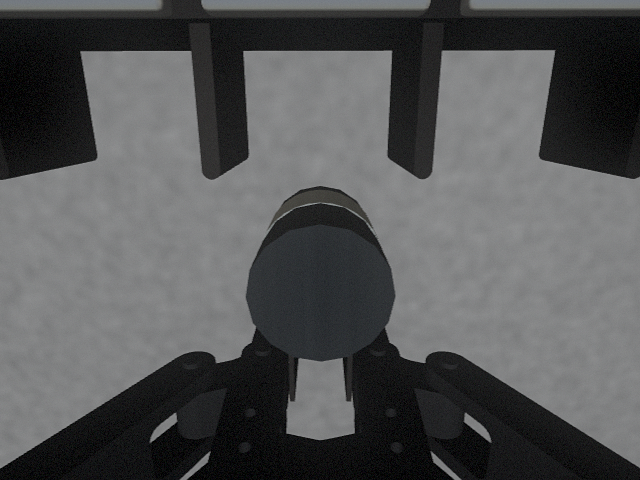

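Tin centred in the bay mouth (dividers' tips at 210 and 425, lid at 320). Continuing.

Request:
{"name": "drive_tool", "arguments": {"delta_pos": [[0.07, 0, 0], [0.14, 0, 0], [0.21, 0, 0], [0.28, 0, 0], [0.34, 0, 0]], "rotation": [[0, 0, 0], [0, 0, 0], [0, 0, 0], [0, 0, 0], [0, 0, 0]], "hand": [-0.62, -0.62, -0.62, -0.62, -0.62]}}

```text
time: 15.18
position: [565.9, -49.0, 10.6]
ee_rot: [-180.0, -0.0, -8.1]
contact_force: [-1.4, -0.1, -0.7]
opening: 0.187
```

Request:
{"name": "drive_tool", "arguments": {"delta_pos": [[0.03, 0, 0], [0.06, 0, 0], [0.08, 0, 0], [0.1, 0, 0], [0.11, 0, 0]], "rotation": [[0, 0, 0], [0, 0, 0], [0, 0, 0], [0, 0, 0], [0, 0, 0]], "hand": [-0.62, -0.62, -0.62, -0.62, -0.62]}}

```text
time: 15.8
position: [576.4, -50.5, 10.7]
ee_rot: [180.0, -0.0, -8.1]
contact_force: [-0.1, 0.4, -0.4]
opening: 0.192
```

Request:
{"name": "drive_tool", "arguments": {"delta_pos": [[0.007, 0, 0], [0.014, 0, 0], [0.02, 0, 0], [0.02, 0, 0]], "rotation": [[0, 0, 0], [0, 0, 0], [0, 0, 0], [0, 0, 0]], "hand": [-0.62, -0.62, -0.62, -0.62]}}

```text
time: 16.3
position: [578.4, -50.7, 10.7]
ee_rot: [-180.0, -0.0, -8.1]
contact_force: [-0.3, 0.2, -0.4]
opening: 0.193
```

Request:
{"name": "drive_tool", "arguments": {"delta_pos": [[0.005, 0, 0], [0.01, 0, 0], [0.01, 0, 0]], "rotation": [[0, 0, 0], [0, 0, 0], [0, 0, 0]], "hand": [-0.62, -0.62, -0.62]}}

```text
time: 16.68
position: [579.1, -50.8, 10.6]
ee_rot: [-180.0, 0.0, -8.1]
contact_force: [-2.5, 0.5, -0.5]
opening: 0.192
```

Request:
{"name": "drive_tool", "arguments": {"delta_pos": [[0.005, 0, 0], [0.01, 0, 0], [0.01, 0, 0]], "rotation": [[0, 0, 0], [0, 0, 0], [0, 0, 0]], "hand": [-0.62, -0.62, -0.62]}}

```text
time: 17.05
position: [579.2, -50.8, 10.5]
ee_rot: [-180.0, 0.2, -8.1]
contact_force: [-7.9, 0.8, 2.4]
opening: 0.189
```

Request:
{"name": "drive_tool", "arguments": {"delta_pos": [[0.005, 0, 0], [0.008, 0, 0]], "rotation": [[0, 0, 0], [0, 0, 0]], "hand": [-0.62, -0.62]}}

```text
time: 17.3
position: [579.2, -50.8, 10.4]
ee_rot: [-180.0, 0.3, -8.1]
contact_force: [-12.7, 1.3, 7.6]
opening: 0.19
```

Request:
{"name": "drive_tool", "arguments": {"delta_pos": [[-0.05, 0, 0], [-0.25, 0, 0], [-0.5, 0, 0], [-0.6, 0, -0.5], [-0.6, 0, -0.9]], "rotation": [[0, 0, 0], [0, 0, 0], [0, 0, 0], [0, 0, 0], [0, 0, 0]], "hand": [-0.62, -0.62, -0.62, -0.62, -0.62]}}

```text
time: 17.92
position: [521.6, -42.7, 102.3]
ee_rot: [180.0, -0.1, -8.1]
contact_force: [0.3, 0.1, -0.6]
opening: 0.189
```

```bash
python3 loc.py pics/w8.png; python3 - <<'E'
from h import *
for n in("side","top"):
    p,d=cams.get_image(n); W=cloud(n,d)
    for r in cams.trace("tin",n)[:3]:
        m=r['pixels']&(d>0); w=W[m]; zt=np.percentile(w[:,2],90); t=w[w[:,2]>zt-5]; print(n,r['rect'],np.round(cv2.minAreaRect(t[:,:2].astype(np.float32))[0],1),round(zt,1))
    x,y=(330,215) if n=="side" else (361,235)
    cv2.imwrite(f"pics/end_{n}.png",cv2.resize(p[y-60:y+60,x-80:x+80,::-1],None,fx=5,fy=5,interpolation=cv2.INTER_CUBIC))
E
```

```text
tin 0.87 [278.0, 38.6, 87.6, 95.3] zmed 54.8 [607.9 -55.4] [39.2 39.3]
tin 0.56 [206.2, 341.0, 94.3, 118.6] zmed 69.2 [472.9 -13.6] [ 43.7 122. ]
rail 0.95 [0.0, 0.0, 112.8, 39.7] 56.7 [650.5  53.5] [48.7 14.7] 82.4
rail 0.93 [392.6, 0.0, 120.8, 40.2] 56.7 [ 626.5 -114.3] [48.9 14. ] 81.6
rail 0.63 [523.3, 0.0, 113.9, 38.4] 56.6 [ 618.8 -169.9] [48.7 14.4] 81.5
rail 0.58 [259.4, 0.0, 115.9, 39.7] 56.7 [634.4 -58.1] [49.1 13.9] 82.0
rail 0.56 [120.4, 0.2, 125.0, 40.8] 56.7 [642.5  -1.8] [49.5 14.5] 82.5
t 18.07 pos [523.2 -42.9 102.7] rpy [179.99  -0.31  -8.09] F [ 1.2  0.  -0.2] -> dpos [-0.005  0.149  0.927] rot [ 0.0005 -0.0017 -0.1644]
side [375.7, 240.2, 26.6, 37.9] [430.1   9.9] 74.2
side [320.0, 207.5, 15.0, 28.4] [607.8 -54.6] 58.2
side [370.8, 110.4, 38.4, 85.0] [ 523.7 -177.5] 151.4
top [268.6, 190.9, 149.4, 52.1] [616.4 -29.2] 60.0
```

View pics/w8.png

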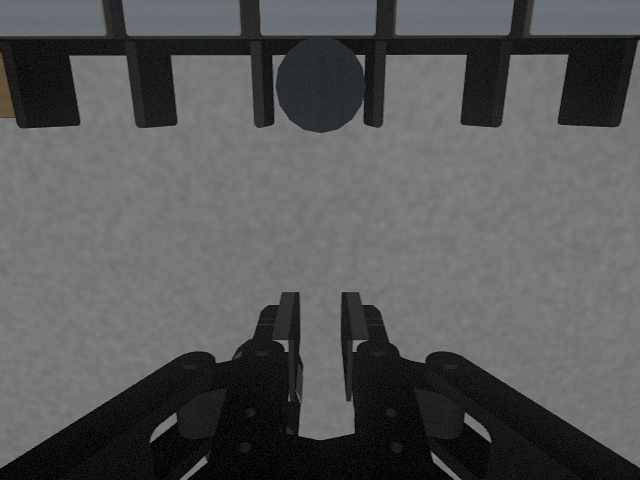

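View pics/end_side.png

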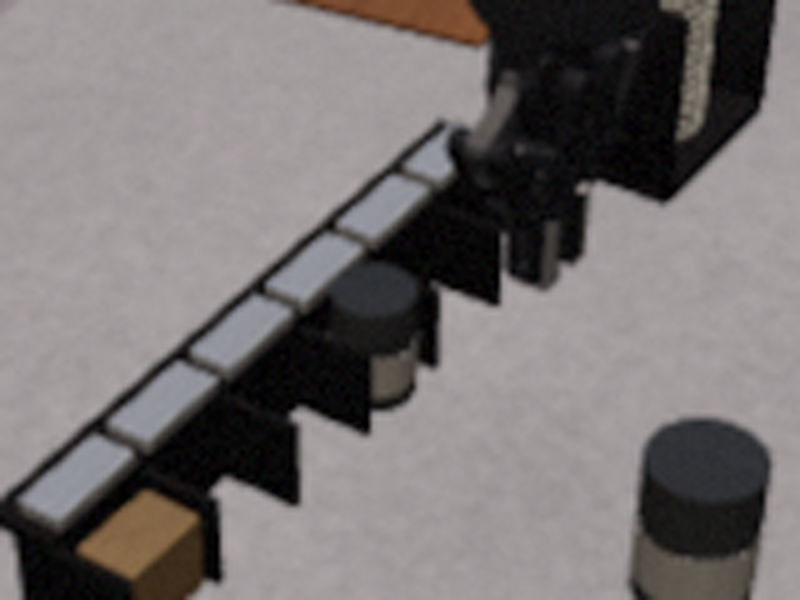

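The wrist view shows the tin's lid at (320,85) touching the back wall. The side view shows it upright behind rail_4, the fourth section from the carton end and third from the cups. Measured at (607.9,−55.4) against a home of (607.7,−55.2). The look-alike has not moved. Raising a little, then handing in.

Request:
{"name": "drive_tool", "arguments": {"delta_pos": [[0, 0, -0.5], [0, 0, -0.8], [0, 0, -0.8], [0, 0, -0.8]], "rotation": [[0, 0, 0], [0, 0, 0], [0, 0, 0], [0, 0, 0]], "hand": [-0.62, -0.62, -0.62, -0.62]}}

```text
time: 18.77
position: [521.1, -42.6, 179.3]
ee_rot: [-180.0, 0.1, -8.1]
contact_force: [-0.5, -0.2, 0.2]
opening: 0.192
```

```bash
python3 -c "
from h import *
print(workorder.hand_in()); print(state()['time'])"
```

```text
the job is handed in; nothing more can be done
None
the job is handed in; nothing more can be done
```

The small tea tin is fully home in the third gap from the cups, and the job was handed in at about 19 s of the 72 s allowed.

- **Counting:** The cups stand at the right end. I tapped rail_6, rail_5 and rail_4 in that order with shut fingertips, at about 5–7.5 N each.
- **Pushing:** I pushed the tin along the counter with a narrow finger fork, never gripping or lifting it. It stopped against the back wall at about 13 N with no further movement.
- **Last checks:** The wrist camera puts the tin upright at (607.9, −55.4), against a computed home of (607.7, −55.2). The side camera agrees to within 1 mm.
- **What disagreed or wasn't checked:**
  - The top camera's final search reported only the rack, not the tin.
  - The larger look-alike had not moved. I did not re-measure the mug, creamer, canister or carton at the end, but no move went near them.

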